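# Open the test-bench flow lever to full and start the timer

### The job

Set the gas-meter test bench running: with the fingertips or the outside of the fingers, push the red-paddled lever on the white console from shut, past its first detent at the amber mark, fully home to the second stop at the green mark; then press the green start button all the way down and let it come back up. Push only: do not pinch the paddle, do not press green before the lever is home, and leave the red button and all the loose things lying about alone.

Things in the scene. Friction and masses are not known exactly. Their poses are not given: they have to be found in the camera images.
- flow_lever (a joint): flow lever's angle, rad: 0 shut stop (white mark), 0.55 sprung first detent (amber), 1.25 second, full-flow stop (green), its hard end. Grows counter-clockwise from above: the paddle goes from the robot's left to its right. Stays where left; 1 to 2 N at the paddle, 3 to 8 N over the humps at 0.35, 0.75 and 1.165; let go past 1.19 it clicks home and is held. Starts at 0 to 0.15
- console: fixed white console, 250 x 270 x 60 mm high. Origin on the worktop under the lever's pivot; it reaches 155 mm from there along its -x (to the robot's side), 95 mm along +x (then two 60 mm hose stubs, which point away), 135 mm to either side; yawed up to 0.4 rad. The lever's arm points from the pivot at console yaw + 2.517 rad + lever angle
- lever_pivot (a point): point on the lever's vertical pivot axis at the height of the console's top, 60 mm above the worktop; turns with the console, not with the lever
- lever_paddle (a point): centre of the upright red paddle on the lever's end, 110 mm from the pivot axis, 40 mm above the console's top: a plate 46 mm high, 36 wide along the lever, 12 thick, standing on a flat steel arm 16 mm wide whose top is 17 mm above the console. x points back along the arm to the pivot, y out of the face to push (the paddle moves towards -y), z up
- start_button (a joint): travel of the green start button, m: 0 released, 0.006 fully down; spring, 1.5 N to begin and 5 N fully down, comes back up by itself
- start_button_top (a point): centre of the top face of the green start button (32 mm across, 58 mm above the worktop when released; black collar 48 mm across around it, 6 mm lower), pressed straight down; it sits on a fixed grey pod of 60 x 60 x 40 mm to the right of the console; z up
- stop_button (a joint): travel of the red stop button, m, as the green one; to be left alone
- stop_button_top (a point): centre of the top face of the red stop button, on an identical pod; the two pods swap places from one start to another
- logger_a: hand-held thermometer logger, dark blue with a grey-green display, lying on the worktop to the left of the console; 170 x 72 x 30 mm; loose, to be left alone; origin at the middle of its underside
- logger_b: a second such thermometer logger, lying on the right, beyond the button pods; 170 x 72 x 30 mm; loose, to be left alone; origin at the middle of its underside
- coupling: small brass hose coupling standing on the console's top behind the lever's pivot (right half); 30 mm across, 36 mm high; loose, to be left alone; origin at the middle of its underside
- stopper: black rubber stopper standing on the console's top behind the lever's pivot (left half); 36 mm across, 28 mm high; loose, to be left alone; origin at the middle of its underside
- tape: yellow roll of tape lying on the worktop on the robot's side of the console; 70 mm across, 19 mm high; loose, to be left alone; origin at the middle of its underside
- jar: small jar with a blue cap standing on the robot's side of the pods; 48 mm across, 85 mm high; loose, to be left alone; origin at the middle of its underside
- spanner: steel spanner lying on the worktop to the left of the console; about 160 mm long; loose, to be left alone; origin on its underside

How it is judged (in metres and radians):
On the way, in this order (a step that is already met when the one before it is completed fails the run):
1. the lever is pushed past the first detent and home to the second stop (value of joint flow_lever above 1.2 rad and velocity of joint flow_lever below 0.05 rad/s), for 0.2 s.
2. with the lever home, the green start button is pressed down (value of joint flow_lever above 1.2 rad and value of joint start_button above 0.0045 m), for 0.05 s.
At the end, for the whole second after the job is handed in: The lever rests within 0.05 rad (about 5.5 mm at the paddle) of the second, full-flow stop, the green button has been pressed at least 4.5 mm after that and is up again, the red one is up, and every loose thing is within 20 mm of where it began (all of step 1 and value of joint each of start_button, stop_button below 0.0015 m and distance of each of logger_a, logger_b, coupling, stopper, tape, jar, spanner from where it was at the start of the episode below 0.02 m); the robot touches nothing.
It fails at once if the paddle is pinched between the fingers instead of pushed (contact force between the fingers and flow_lever_c5 above 3 N and contact force between the fingers and flow_lever_c6 above 3 N).
It fails at once if the green button is pressed before the lever is home (value of joint start_button above 0.003 m and value of joint flow_lever below 1.15 rad).
It fails at once if the red stop button is pressed (value of joint stop_button above 0.003 m).
It fails at once if a loose thing is knocked, lifted or carried off (moved more than 30 mm) (distance of any of logger_a, logger_b, coupling, stopper, tape, jar, spanner from where it was at the start of the episode above 0.03 m).
It also fails if it takes over 43 s, if anything falls off the work surface, if the arm or the gripper's body presses on something with over 40 N, if the wrist force passes 120 N, or if a joint passes its speed limit or range.

### The arm

A 6-joint arm with a two-finger parallel gripper is mounted at the origin on the work surface. World frame = base frame: x ahead of the robot, y to its left, z up, the work surface at z = 0. Lengths are in mm, angles in rad, forces in N, time in s.
With the tool pointing down it reaches from about 275 to 725 mm from the base axis. Payload 15.9 kg.
Tool frame: the origin (TCP) lies at the very end of the fingers, on their centre line; the grasp point (between the pads) lies 19 mm behind it; y points along the fingers, z is the direction in which the jaws open and shut, and the axes are right-handed (so a half turn about y gives the same grasp; the last joint's range is limited). The gripper opens to 85 mm and grips with 20 to 120 N. Pads are 22 mm wide; open, the fingers measure 114 mm over their backs; the gripper's body (76 mm by 85 mm) begins 54 mm behind the grasp point. The pads swing forward as they close: fully open they stand 13 mm farther back than shut.
Start: joints at [1.292, 0.213, -0.034, 1.323, 0, 1.571], TCP at [137.595, 480.68, 231.306] pointing down, gripper open.
Joint ranges: [-2.98, 2.98], [-0.74, 1.72], [-1.14, 1.35], [-2.1, 2.04], [-1.57, 1.44], [-3.14, 3.14]. Speed limits (rad/s): [1.89, 1.89, 2.39, 2.57, 3.14, 3.14].

### API

Orientations are given as a rotation vector (axis times angle).
In Python, from cell import sensors, imaging, job, spotter gives the robot as it stands. The module is installed in compiled form; this text tells all that it offers.
- The arm moves only by the shell command python3 -m inch 'ROWS' [OPENING] [FORCE]. ROWS is JSON, a list of rows, each a list of 6 numbers: the shift along the tool's x, y, z in cm, then the turn, a rotation vector about the tool's x, y, z in rad. A call has 1 to 10 rows; each row is the pose to reach, as a shift and turn from the pose commanded when the call began, along the tool's axes at that moment; what a row does not reach only later rows make up. A row lasts 1/10 s, in which the tool goes at most 50 mm and 8.59 degrees, less where a joint would pass 70% of its speed; a pose out of reach is approached as far as the arm can. A call with a gripper value outside its range is refused whole. OPENING is the closure, from -1 (fully open) to 1 (shut), set as the call begins (- or left out, the last holds). The fingers move at their own pace and stop on an object; FORCE is the grip in N (left out, the last holds). Time passes only in rows, so rows that repeat a pose let the fingers close. It gives the time, the measured TCP pose, the force and the opening at its end, in the units of the state.
- sensors.state(): the state, without advancing time (a new reading comes with each control period).
- imaging.grab_frame(name): name is "scene" or "top" or "wrist"; returns (picture, depth): 420x560x3 uint8, red, green, blue; 420x560 float32, mm along the optical axis (not along the pixel's ray), 0 where there is no reading.
- imaging.get_calibration(name): a dict with "camera_matrix" (3x3 intrinsics, pixels), "rvec" (rotation vector, rad) and "tvec" (3), from world to camera coordinates, as OpenCV has them. Camera axes: x right, y down, z forward; pixel columns grow to the right and rows downward; lengths in mm; the calibration is good to about 2 mm. A picture is of the moment at which its call begins: read the wrist's pose just before it. get_calibration takes no time and is no camera call; for the wrist camera it gives the pose at the moment of the call.
- job.close_job(): hands the job in, once; it reports no verdict.
Trained networks look in the newest picture that a camera, given by its name, has taken for a name from the list of things; names that differ only in an ending like _2 or _b are one class to them, and where a whole thing is asked for, a point or a joint stands for the part that bears it (a point fixed in the world has none). Each returns a list of dicts, best first, with "score" (0 to 1); they miss things now and then, are a little off and sometimes report something else, mostly with a low value. They report only what shows in the picture. A call takes as long as a camera call.
- spotter.silhouettes(label, camera): "mask" (420x560 bool, what is visible of it) and "box" ([left, top, right, bottom] in pixels, round what is visible of it).
The state is a dict: "t": time; "joint_pos": joint angles; "qd": joint speeds; "effort": joint torques, N m; "position": TCP position; "orientation": TCP orientation; "wrist_force": force on the tool from outside, world axes, zero at the start; "torque": the same for the moment, N m; "width": opening from 0.0 (shut) to 1.0 (fully open).
Only numpy, scipy, OpenCV 4.12 (cv2) and the standard library are available. Lean on these libraries where they do the work, as an engineer would, in place of code of your own. Each camera call takes 0.05 s, during which the arm holds its last target.

## Working session

There is one attempt and no reset: what is moved stays moved. The work goes in short steps, Python scripts to look and compute and a shell command to move; the robot and the scene stay as the last step left them, time stands still between calls to the robot, and variables do not carry over. Pictures are saved under pics/ and viewed, and the job is handed in when it is done.

```bash
mkdir -p pics; ls; python3 - <<'E'
from cell import sensors, imaging
import cv2
print(sensors.state())
for n in("scene","top"):
    p,d=imaging.grab_frame(n); cv2.imwrite(f"pics/{n}0.png",p[:,:,::-1])
    c=imaging.get_calibration(n);print(n,c)
E
```

```text
pics
{'t': 0.0, 'joint_pos': array([ 1.29204239e+00,  2.13333833e-01, -3.50855945e-02,  1.32350377e+00,
       -9.57696506e-06,  1.57080174e+00]), 'qd': array([ 0.00071501, -0.00078404, -0.00096397,  0.00051478, -0.0022014 ,
        0.00110355]), 'effort': array([ 2.62978960e-03, -6.86153412e+01,  4.87126565e+01,  1.71618629e-02,
        2.51519468e-04,  2.51901092e-06]), 'position': array([137.48392785, 480.3565448 , 230.81680657]), 'orientation': array([-1.56081726,  0.21895834, -0.21872668]), 'wrist_force': array([-0.20823137, -0.26801925,  0.16599815]), 'torque': array([0.00299167, 0.06763722, 0.02367271]), 'width': 1.005600688344489}
scene {'camera_matrix': array([[433.24095438,   0.        , 280.99550054],
       [  0.        , 433.24095438, 207.06920251],
       [  0.        ,   0.        ,   1.        ]]), 'rvec': array([ 0.97333829,  2.50195128, -0.9870223 ]), 'tvec': array([ 373.80886839, -243.89972271, 1431.46107586])}
top {'camera_matrix': array([[478.0304612 ,   0.        , 281.8362707 ],
       [  0.        , 478.0304612 , 208.55906581],
       [  0.        ,   0.        ,   1.        ]]), 'rvec': array([ 2.19863676, -2.20890555,  0.05980058]), 'tvec': array([  15.12147995,  552.13731851, 1243.96754653])}
```

View pics/top0.png

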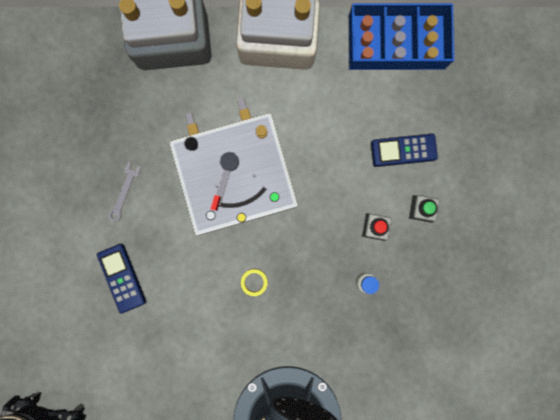

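View pics/scene0.png

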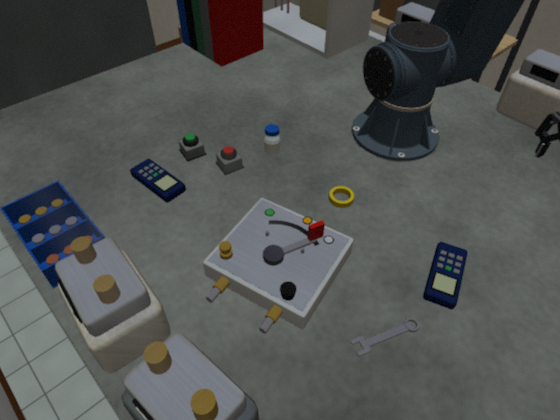

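```bash
cat > h.py <<'E'
import numpy as np, cv2
from cell import sensors, imaging, spotter
def cal(n):
    c=imaging.get_calibration(n); R=cv2.Rodrigues(np.array(c["rvec"]))[0]
    return c["camera_matrix"],R,np.array(c["tvec"]).ravel()
def ray(n,u,v,z,C=None):
    K,R,t=C or cal(n); o=-R.T@t; d=R.T@np.linalg.inv(K)@np.array([u,v,1.]); return o+d*(z-o[2])/d[2]
def cloud(n,d,m=None,C=None):
    K,R,t=C or cal(n); v,u=np.nonzero((d>0)&(m if m is not None else True)); z=d[v,u]
    P=np.stack([(u-K[0,2])*z/K[0,0],(v-K[1,2])*z/K[1,1],z],1); return (P-t)@R
E
python3 - <<'E'
from h import *
np.set_printoptions(precision=1,suppress=True)
for cam in("top","scene"):
    p,d=imaging.grab_frame(cam)
    for l in("lever_paddle","start_button_top","stop_button_top","console","jar","tape","coupling","stopper"):
        r=spotter.silhouettes(l,cam)
        for k in r[:2]:
            P=cloud(cam,d,k["mask"]); 
            print(cam,l,round(k["score"],2),k["box"],k["mask"].sum(),np.median(P,0) if len(P) else None,P.min(0),P.max(0))
    print(sensors.state()["t"])
    if cam=="top":
        for n,u,v,z in(("pivot",230,161,80),("white",210,215,60),("amber",241,217,60),("green",274,197,60),("grnbtn",428,208,58),("redbtn",380,226.5,58),("c1",171,142,60),("c2",270,115,60),("c3",297,205,60),("c4",196,234,60)): print(n,ray(cam,u,v,z))
    hsv=cv2.cvtColor(p,cv2.COLOR_RGB2HSV)
    m=(((hsv[...,0]<8)|(hsv[...,0]>172))&(hsv[...,1]>170)&(hsv[...,2]>80)).astype(np.uint8)
    n,_,s,c=cv2.connectedComponentsWithStats(m)
    for i in range(1,n):
        if s[i,4]>30: P=cloud(cam,d,_==i);print("red",s[i],c[i],P.mean(0),P.min(0),P.max(0))
    m=((hsv[...,0]>50)&(hsv[...,0]<75)&(hsv[...,1]>150)&(hsv[...,2]>70)).astype(np.uint8)
    n,_,s,c=cv2.connectedComponentsWithStats(m)
    for i in range(1,n):
        if s[i,4]>30: P=cloud(cam,d,_==i);print("green",s[i],c[i],P.mean(0),P.min(0),P.max(0))
E
```

```text
top lever_paddle 0.65 [209.2, 152.2, 239.0, 214.7] 598 [641.5 157.2  80.1] [546.9 122.1  58.3] [691.2 194.6 127.7]
top start_button_top 0.6 [372.4, 133.6, 436.4, 168.8] 1760 [ 703.5 -305.3   30.1] [ 662.  -393.2    1.7] [ 746.9 -222.1   38.3]
top start_button_top 0.59 [420.6, 200.5, 437.4, 215.6] 114 [ 552.1 -357.7   61.8] [ 537.  -373.2   49.9] [ 565.4 -344.    68.1]
top stop_button_top 0.56 [374.8, 219.5, 383.3, 232.2] 117 [ 502.4 -232.6   61.9] [ 489.6 -247.6   55.4] [ 517.5 -219.5   71.6]
top console 0.88 [170.0, 99.1, 299.0, 236.4] 10554 [638.9 136.3  61.3] [483.8 -25.4  -4.4] [838.  303.7 127.7]
top jar 0.86 [354.8, 274.2, 376.6, 294.9] 386 [ 363.6 -195.9   82.4] [ 328.3 -240.5   -3.2] [ 384.5 -177.5   91.4]
top tape 0.68 [240.4, 268.6, 267.0, 295.9] 303 [362.2  88.4  18.7] [327.5  54.6  -2.7] [395.2 123.5  25. ]
top coupling 0.65 [354.8, 272.4, 376.6, 293.4] 356 [ 364.3 -195.7   82.6] [ 328.8 -221.    -0.3] [ 384.5 -177.5   91.4]
top coupling 0.54 [257.2, 127.2, 269.0, 140.7] 128 [740.2  63.9  95.6] [728.8  51.5  59.3] [755.8  77.4 102.3]
top stopper 0.55 [181.7, 135.8, 196.8,
[... 1446 characters left out ...]
35.1 -223.7   -0.2] [ 388.3 -179.4   87.3]
scene tape 0.92 [330.2, 184.7, 355.9, 208.0] 382 [362.5  85.7  15.6] [309.6  50.9  -5.4] [397.  120.2  21.8]
scene coupling 0.72 [217.7, 239.4, 230.3, 261.0] 206 [747.8  68.3  91.4] [730.2  41.7  61.1] [759.1  77.6  99.7]
scene stopper 0.57 [280.1, 280.3, 294.6, 301.9] 242 [715.9 240.6  87.1] [695.5 221.1  61.6] [730.4 254.1  91.9]
1.0
red [224 147  10   6  47] [228.3 149.5] [ 502.1 -236.    61.1] [ 485.1 -249.6   52.1] [ 517.  -221.8   64.1]
red [309 221  15   8  62] [316.3 224.6] [559.8 171.6 118.9] [458.3 106.6  -0.3] [580.9 182.8 126.7]
green [185 134  10   6  46] [189.5 136.8] [ 551.7 -361.7   61.2] [ 537.3 -375.7   57.7] [ 565.5 -345.5   63.9]
```

```bash
cat >> h.py <<'E'
from scipy.spatial.transform import Rotation as Ro
def goal(p,yaw):
    """rows entry for tool down, tool z axis at world angle yaw"""
    s=sensors.state(); R=Ro.from_rotvec(s["orientation"]); 
    z=np.array([np.cos(yaw),np.sin(yaw),0]); y=np.array([0,0,-1.]); x=np.cross(y,z)
    G=Ro.from_matrix(np.stack([x,y,z],1))
    return np.round(R.inv().apply(np.array(p)-s["position"])/10,2), np.round((R.inv()*G).as_rotvec(),3)
E
python3 - <<'E'
from h import *
s=sensors.state(); R=Ro.from_rotvec(s["orientation"]).as_matrix(); print(R.round(3))
print("zyaw",np.arctan2(R[1,2],R[0,2]))
for yaw in (1.287,1.287+np.pi/2,1.287-np.pi/2, 1.85): print(yaw,goal([579,226,160],yaw))
E
```

```text
[[ 0.961 -0.     0.275]
 [-0.275 -0.     0.961]
 [-0.    -1.    -0.   ]]
zyaw 1.2920025861596312
1.287 (array([ 49.45,   7.13, -12.34]), array([ 0.   ,  0.005, -0.   ]))
2.8577963267948965 (array([ 49.45,   7.13, -12.34]), array([ 0.   , -1.566, -0.   ]))
-0.28379632679489664 (array([ 49.45,   7.13, -12.34]), array([0.   , 1.576, 0.   ]))
1.85 (array([ 49.45,   7.13, -12.34]), array([ 0.   , -0.558, -0.   ]))
```

```bash
python3 -m inch '[[4,0.5,-1,0,0,0],[8.5,1.2,-2,0,0,0],[13,2,-3.2,0,0,0],[17.5,2.5,-4.4,0,0,0],[22,3,-5.5,0,0,0],[26.5,3.7,-6.6,0,0,0],[31,4.3,-7.7,0,0,0],[35,5,-8.8,0,0,0],[39,5.5,-9.8,0,0,0],[42,6,-10.6,0,0,0]]' 1 40; python3 - <<'E'
from h import *
s=sensors.state(); print(s["joint_pos"],s["position"],s["width"],s["t"])
print(goal([579,226,160],1.287))
E
```

```text
t: 2.0
position: [514.1, 261.6, 170.9]
orientation: [-1.56, 0.22, -0.22]
wrist_force: [0.2, 1.1, -0.3]
width: -0.003
[ 4.70799295e-01  3.88081499e-01  5.16284736e-02  1.23435983e+00
 -1.64927518e-04  7.50793841e-01] [514.06037829 261.58385275 170.89108037] -0.0025680502775197443 2.0
(array([ 7.22,  1.09, -1.63]), array([0.   , 0.004, 0.   ]))
```

```bash
python3 -m inch '[[3.5,0.5,-0.8,0,0,0],[7.2,1.1,-1.6,0,0,0],[7.2,4,-1.6,0,0,0],[7.2,4,-1.6,0,0,0],[7.2,4,-1.6,0,0,0]]'; python3 - <<'E'
from h import *
s=sensors.state(); print(s["joint_pos"],s["position"],s["width"],s["t"])
for n in("wrist","scene"):
    p,d=imaging.grab_frame(n); cv2.imwrite(f"pics/{n}1.png",p[:,:,::-1])
    if n=="scene": cv2.imwrite("pics/crop1.png",cv2.resize(p[100:340,180:430],None,fx=3,fy=2.5)[...,::-1]) 
    hsv=cv2.cvtColor(p,cv2.COLOR_RGB2HSV)
    m=(((hsv[...,0]<8)|(hsv[...,0]>172))&(hsv[...,1]>150)&(hsv[...,2]>60))
    P=cloud(n,d,m); P=P[(P[:,2]>80)&(P[:,2]<130)]
    print(n,len(P),P.mean(0),P.min(0),P.max(0))
E
```

```text
t: 2.5
position: [576.3, 228.0, 131.4]
orientation: [-1.56, 0.22, -0.218]
wrist_force: [-0.2, 0.7, 0.9]
width: 0.002
[3.76709509e-01 4.95019962e-01 1.14393825e-01 1.19161264e+00
 1.08003615e-04 6.55291278e-01] [576.28866888 228.01777357 131.4083244 ] 0.0023667351724083866 2.5
wrist 1769 [561.3031194  174.83605791 121.53534102] [542.8954586  164.15959969 112.43482034] [580.66737178 185.15554164 123.39090072]
scene 790 [ 192.00877899 -489.95203399  106.17923708] [ -59.96674969 -767.30318315   80.11308324] [582.78836644 183.67561081 129.97674921]
```

View pics/wrist1.png

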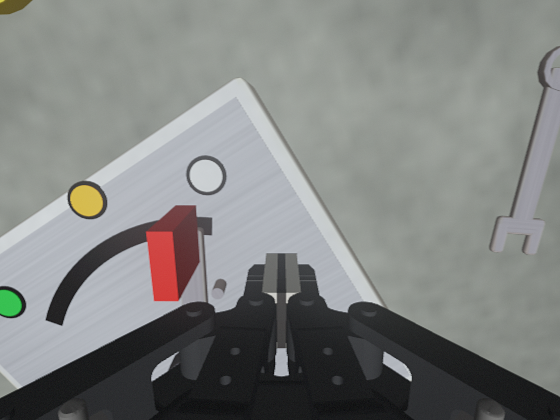

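View pics/crop1.png

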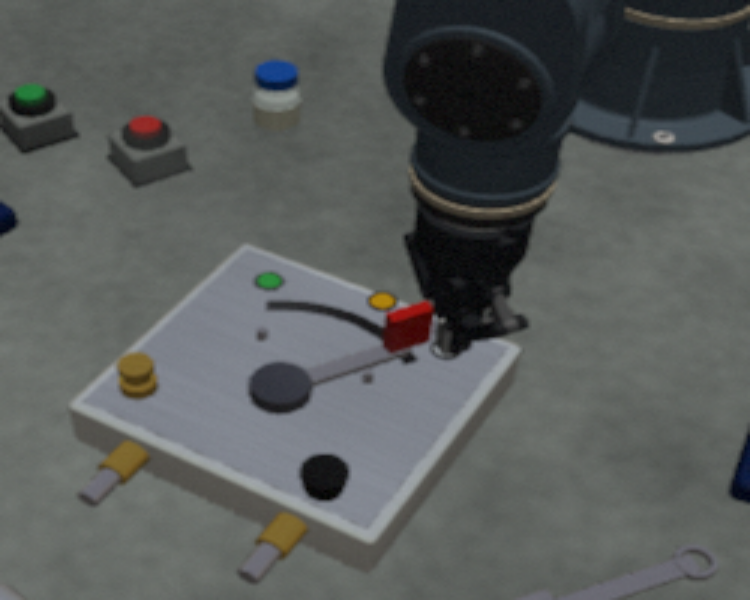

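```bash
python3 -m inch '[[0,1.7,0,0,0,0],[0,3.4,-0.5,0,0,0],[0,3.4,-2.3,0,0,0],[0,3.4,-2.8,0,0,0],[0,3.4,-2.8,0,0,0]]'; python3 -m inch '[[0,0,-0.25,0,0,0],[0,0,-0.5,0,0,0],[0,0,-0.75,0,0,0],[0,0,-0.75,0,0,0]]';  python3 - <<'E'
from h import *
p,d=imaging.grab_frame("wrist"); cv2.imwrite("pics/wrist2.png",p[:,:,::-1])
E
```

```text
t: 3.1
position: [569.7, 201.2, 98.8]
orientation: [-1.559, 0.218, -0.22]
wrist_force: [0.0, 0.7, 0.2]
width: -0.002
t: 3.5
position: [567.3, 193.7, 97.4]
orientation: [-1.56, 0.219, -0.219]
wrist_force: [0.9, 0.0, 0.1]
width: -0.002
```

View pics/wrist2.png

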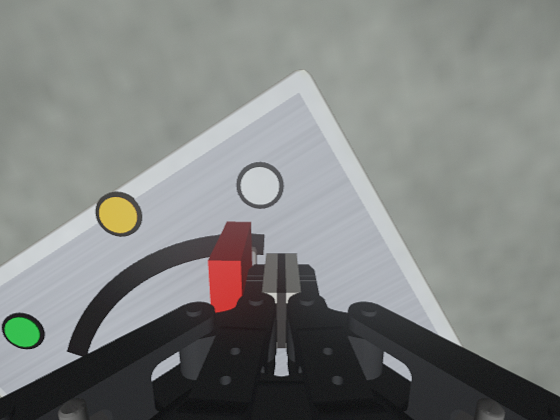

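```bash
cat >> h.py <<'E'
def lev(th,D=19,z=97.5,lead=0):
    f=0.272+2.517+th; u=np.array([np.cos(f),np.sin(f)]); t=np.array([-u[1],u[0]])
    p=np.array([668,142.4])+110*u-t*D
    return goal([*p,z],f-np.pi/2)
E
python3 - <<'E'
from h import *
for th in np.arange(0.1,0.75,0.065): g=lev(th); print(round(th,3),g[0],g[1])
E
```

```text
0.1 [ 0.05 -0.02 -0.56] [-0.    -0.026  0.   ]
0.165 [-0.03 -0.02 -1.28] [-0.    -0.091  0.   ]
0.23 [-0.06 -0.02 -2.01] [-0.    -0.156  0.   ]
0.295 [-0.05 -0.02 -2.73] [-0.    -0.221  0.   ]
0.36 [ 0.01 -0.02 -3.46] [-0.    -0.286  0.   ]
0.425 [ 0.12 -0.02 -4.18] [-0.    -0.351  0.   ]
0.49 [ 0.27 -0.02 -4.88] [-0.    -0.416  0.   ]
0.555 [ 0.47 -0.02 -5.58] [-0.    -0.481  0.   ]
0.62 [ 0.71 -0.02 -6.27] [-0.    -0.546  0.   ]
0.685 [ 1.   -0.02 -6.93] [-0.    -0.611  0.   ]
```

```bash
python3 -m inch '[[0,0,-0.55,0,-0.025,0],[0,0,-1.3,0,-0.09,0],[0,0,-2.0,0,-0.155,0],[0,0,-2.7,0,-0.22,0],[0,0,-3.45,0,-0.285,0],[0.1,0,-4.2,0,-0.35,0],[0.1,0,-4.2,0,-0.35,0]]';  python3 - <<'E'
from h import *
p,d=imaging.grab_frame("wrist"); cv2.imwrite("pics/wrist3.png",p[:,:,::-1])
for th in np.arange(0.49,1.15,0.065): g=lev(th); print(round(th,3),g[0],g[1])
E
```

```text
t: 4.25
position: [556.6, 152.7, 97.4]
orientation: [-1.57, -0.056, 0.056]
wrist_force: [-0.7, -0.8, -0.8]
width: -0.003
0.49 [-0.07 -0.01 -0.69] [-0.    -0.068  0.   ]
0.555 [-0.13 -0.01 -1.42] [-0.    -0.133  0.   ]
0.62 [-0.13 -0.01 -2.14] [-0.    -0.198  0.   ]
0.685 [-0.09 -0.01 -2.87] [-0.    -0.263  0.   ]
0.75 [ 0.   -0.01 -3.59] [-0.    -0.328  0.   ]
0.815 [ 0.14 -0.01 -4.3 ] [-0.    -0.393  0.   ]
0.88 [ 0.32 -0.01 -5.  ] [-0.    -0.458  0.   ]
0.945 [ 0.55 -0.01 -5.69] [-0.    -0.523  0.   ]
1.01 [ 0.82 -0.01 -6.36] [-0.    -0.588  0.   ]
1.075 [ 1.14 -0.01 -7.01] [-0.    -0.653  0.   ]
1.14 [ 1.49 -0.01 -7.65] [-0.    -0.718  0.   ]
```

View pics/wrist3.png

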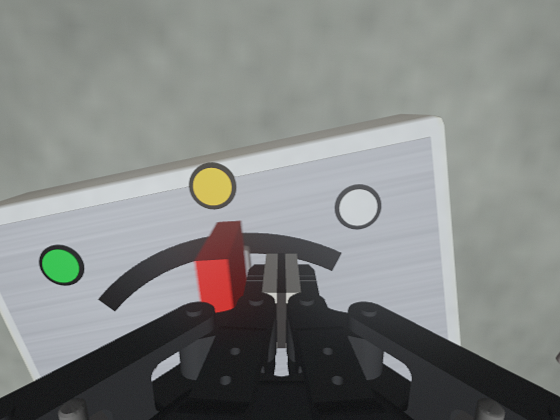

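```bash
python3 -m inch '[[0,0,-0.7,0,-0.07,0],[-0.1,0,-1.4,0,-0.13,0],[-0.1,0,-2.1,0,-0.2,0],[-0.1,0,-2.85,0,-0.26,0],[0,0,-3.6,0,-0.33,0],[0.1,0,-4.3,0,-0.39,0],[0.3,0,-5.0,0,-0.46,0],[0.5,0,-5.7,0,-0.52,0],[0.8,0,-6.35,0,-0.59,0],[0.8,0,-6.35,0,-0.59,0]]';  python3 - <<'E'
from h import *
p,d=imaging.grab_frame("wrist"); cv2.imwrite("pics/wrist4.png",p[:,:,::-1])
for th in np.arange(1.05,1.37,0.04): g=lev(th); print(round(th,3),g[0],g[1])
E
```

```text
t: 5.3
position: [569.4, 90.3, 97.2]
orientation: [-1.508, -0.517, 0.517]
wrist_force: [0.1, 0.2, -0.3]
width: 0.002
1.05 [-0.09 -0.03 -0.47] [-0.    -0.039 -0.   ]
1.09 [-0.14 -0.03 -0.92] [-0.    -0.079 -0.   ]
1.13 [-0.17 -0.03 -1.36] [-0.    -0.119 -0.   ]
1.17 [-0.18 -0.03 -1.81] [-0.    -0.159 -0.   ]
1.21 [-0.18 -0.03 -2.25] [-0.    -0.199 -0.   ]
1.25 [-0.16 -0.03 -2.7 ] [-0.    -0.239 -0.   ]
1.29 [-0.12 -0.03 -3.14] [-0.    -0.279 -0.   ]
1.33 [-0.06 -0.03 -3.59] [-0.    -0.319 -0.   ]
1.37 [ 0.01 -0.03 -4.03] [-0.    -0.359 -0.   ]
```

View pics/wrist4.png

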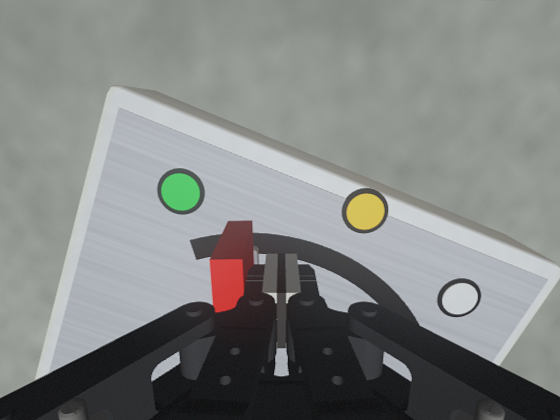

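```bash
python3 -m inch '[[-0.1,0,-0.5,0,-0.04,0],[-0.15,0,-0.9,0,-0.08,0],[-0.17,0,-1.35,0,-0.12,0],[-0.18,0,-1.8,0,-0.16,0],[-0.18,0,-2.25,0,-0.2,0],[-0.17,0,-2.6,0,-0.23,0],[-0.17,0,-2.6,0,-0.23,0]]';  python3 - <<'E'
from h import *
p,d=imaging.grab_frame("wrist"); cv2.imwrite("pics/wrist5.png",p[:,:,::-1])
hsv=cv2.cvtColor(p,cv2.COLOR_RGB2HSV)
m=(((hsv[...,0]<8)|(hsv[...,0]>172))&(hsv[...,1]>150)&(hsv[...,2]>60))
P=cloud("wrist",d,m); P=P[P[:,2]>121]; c=P.mean(0)-[668,142.4,0]; print(len(P),P.mean(0),np.arctan2(c[1],c[0])%6.2832-2.789,np.hypot(*c[:2]))
E
```

```text
t: 6.05
position: [583.8, 69.2, 97.2]
orientation: [-1.457, -0.694, 0.694]
wrist_force: [0.6, 0.5, -0.2]
width: 0.002
553 [593.42202561  50.46842978 122.27927513] 1.2418504390289553 118.3777338340511
```

View pics/wrist5.png

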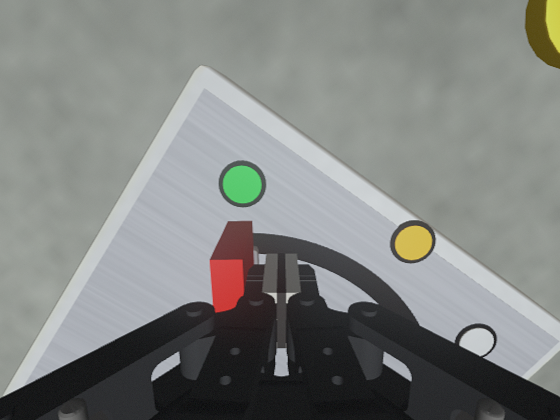

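```bash
python3 -m inch '[[0,0,-0.1,0,0,0],[0,0,-0.2,0,0,0],[0,0,-0.2,0,0,0]]'; python3 -m inch '[[0,0,-0.1,0,0,0],[0,0,-0.2,0,0,0],[0,0,-0.2,0,0,0]]'
```

```text
t: 6.4
position: [584.1, 68.8, 97.1]
orientation: [-1.454, -0.694, 0.696]
wrist_force: [-8.6, 7.6, 4.0]
width: -0.006
t: 6.7
position: [584.3, 68.5, 97.0]
orientation: [-1.451, -0.693, 0.697]
wrist_force: [-18.8, 15.5, 10.4]
width: 0.002
```

```bash
python3 -m inch '[[0,0,0.4,0,0,0],[0,0,1.5,0,0,0],[0,0,2.5,0,0,0],[0,-3,2.5,0,0,0],[0,-7,2.5,0,0,0],[0,-7,2.5,0,0,0]]'; python3 - <<'E'
from h import *
p,d=imaging.grab_frame("wrist"); cv2.imwrite("pics/wrist6.png",p[:,:,::-1])
hsv=cv2.cvtColor(p,cv2.COLOR_RGB2HSV)
m=(((hsv[...,0]<8)|(hsv[...,0]>172))&(hsv[...,1]>150)&(hsv[...,2]>60))
P=cloud("wrist",d,m); P=P[P[:,2]>119]; c=P.mean(0)-[668,142.4,0]; print(len(P),P.mean(0),np.arctan2(c[1],c[0])%6.2832-2.789,np.hypot(*c[:2]))
s=sensors.state();print(s["joint_pos"])
for yaw in(2.47,1.8,1.3): print(goal([551,-360,130],yaw))
E
```

```text
t: 7.3
position: [569.3, 82.8, 172.3]
orientation: [-1.459, -0.701, 0.69]
wrist_force: [-0.1, -0.0, 0.2]
width: -0.004
116 [595.73628039  54.55827399 119.31677718] 1.2349986183038584 113.74627027185096
[ 1.44499793e-01  3.79299230e-01  3.60518451e-02  1.22291660e+00
 -1.62922106e-04 -7.46496247e-01]
(array([-35.54,   3.95, -26.45]), array([ 0.003, -0.008,  0.003]))
(array([-35.54,   3.95, -26.45]), array([0.002, 0.662, 0.004]))
(array([-35.54,   3.95, -26.45]), array([1.000e-03, 1.162e+00, 5.000e-03]))
```

View pics/wrist6.png

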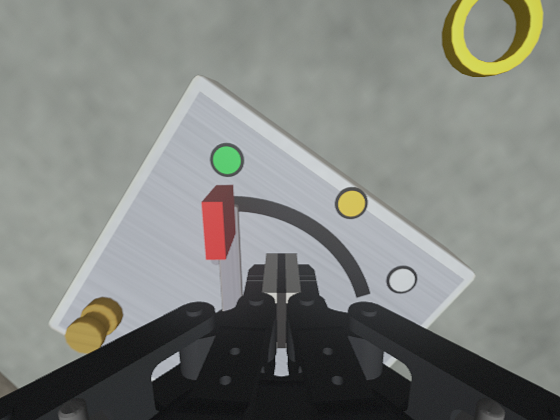

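```bash
python3 -m inch '[[-3,0,-2.2,0,0,0],[-6.5,0,-4.8,0,0,0],[-10,0,-7.5,0,0,0],[-14,0,-10.4,0,0,0],[-18,0,-13.4,0,0,0],[-22,0,-16.4,0,0,0],[-26,0,-19.3,0,0,0],[-29,0.5,-21.6,0,0,0],[-31,1,-23,0,0,0],[-31,1,-23,0,0,0]]';  python3 - <<'E'
from h import *
p,d=imaging.grab_frame("wrist"); cv2.imwrite("pics/wrist7.png",p[:,:,::-1])
hsv=cv2.cvtColor(p,cv2.COLOR_RGB2HSV)
m=((hsv[...,0]>45)&(hsv[...,0]<80)&(hsv[...,1]>120)&(hsv[...,2]>60))
P=cloud("wrist",d,m); print(len(P),P.mean(0),P.min(0),P.max(0))
Q=P[np.abs(P[:,2]-58)<3]
if len(Q):
  print(Q[:,:2].min(0)/2+Q[:,:2].max(0)/2, goal([*(Q[:,:2].min(0)/2+Q[:,:2].max(0)/2),75],2.47))
print(goal([551,-360,130],2.47))
E
```

```text
t: 8.35
position: [550.2, -306.0, 155.2]
orientation: [-1.456, -0.691, 0.694]
wrist_force: [0.4, 1.0, -0.4]
width: 0.002
558 [ 607.33863897 -343.14224524   49.1183541 ] [ 534.72751986 -375.01921169   27.17609783] [ 713.85726599 -307.35634118   61.71249749]
[ 549.80254312 -359.82210032] (array([-4.35,  8.07, -3.46]), array([-0.002, -0.01 , -0.   ]))
(array([-4.29,  2.57, -3.55]), array([-0.002, -0.01 , -0.   ]))
```

View pics/wrist7.png

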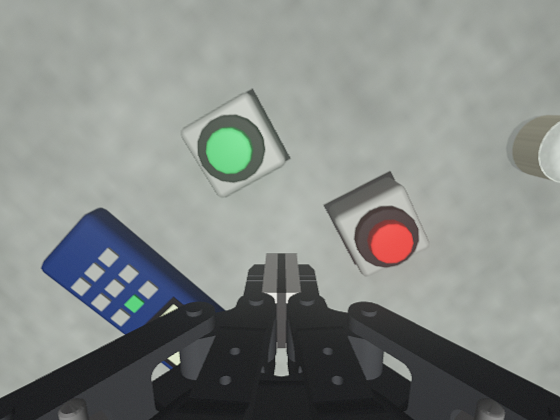

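```bash
python3 -m inch '[[-2,0.5,-1.6,0,0,0],[-4.35,2,-3.5,0,0,0],[-4.35,5,-3.5,0,0,0],[-4.35,8,-3.5,0,0,0],[-4.35,8,-3.5,0,0,0],[-4.35,8,-3.5,0,0,0]]'; python3 -m inch '[[0,0.6,0,0,0,0],[0,1.2,0,0,0,0],[0,1.5,0,0,0,0],[0,1.5,0,0,0,0]]'
```

```text
t: 9.0
position: [551.5, -358.3, 77.8]
orientation: [-1.456, -0.696, 0.697]
wrist_force: [0.1, 0.4, 0.3]
width: 0.001
t: 9.4
position: [551.4, -359.3, 62.2]
orientation: [-1.456, -0.696, 0.696]
wrist_force: [-0.7, -0.8, 0.4]
width: -0.001
```

```bash
python3 -m inch '[[0,0.4,0,0,0,0],[0,0.7,0,0,0,0],[0,0.9,0,0,0,0],[0,0.9,0,0,0,0]]'; python3 -m inch '[[0,0.15,0,0,0,0],[0,0.15,0,0,0,0]]'
```

```text
t: 9.8
position: [551.9, -359.7, 55.6]
orientation: [-1.458, -0.697, 0.695]
wrist_force: [-7.1, 6.8, 30.1]
width: 0.001
t: 10.0
position: [552.0, -359.8, 55.3]
orientation: [-1.459, -0.697, 0.694]
wrist_force: [-13.5, 9.8, 44.8]
width: -0.002
```

```bash
python3 - <<'E'
from h import *
for n in("wrist","scene"):
    p,d=imaging.grab_frame(n)
    if n=="scene": p=cv2.resize(p[80:230,100:300],None,fx=4,fy=4,interpolation=cv2.INTER_CUBIC)
    cv2.imwrite(f"pics/{n}8.png",p[:,:,::-1])
print(Ro.from_rotvec(sensors.state()["orientation"]).as_matrix().round(3))
E
```

```text
[[ 0.629  0.003 -0.778]
 [ 0.778 -0.002  0.629]
 [ 0.    -1.    -0.003]]
```

View pics/wrist8.png

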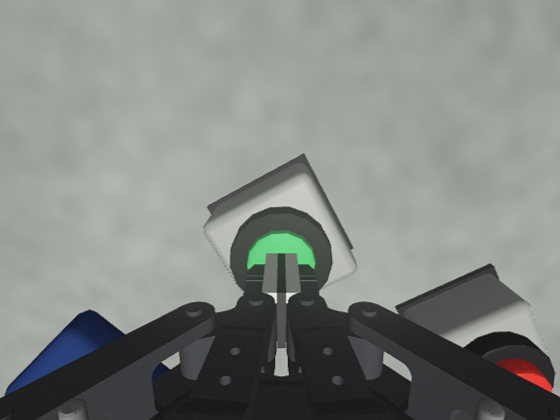

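View pics/scene8.png

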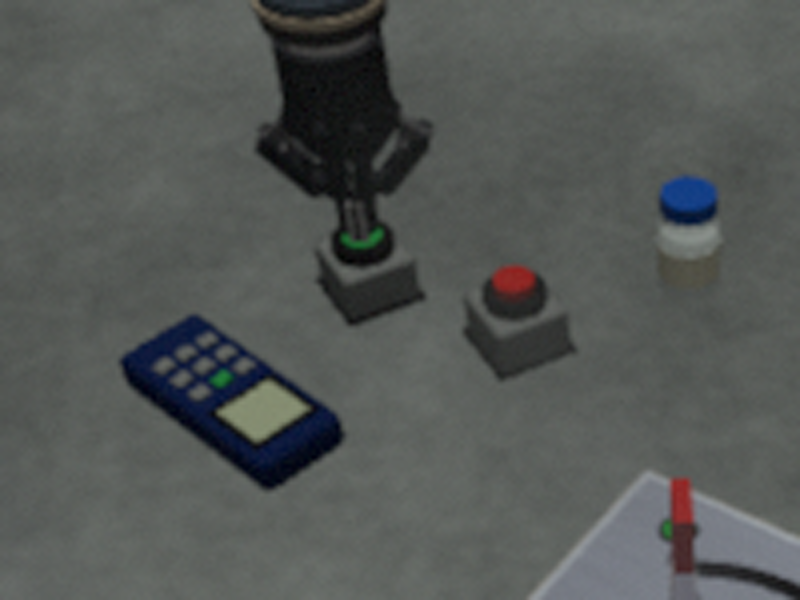

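```bash
python3 - <<'E'
from h import *
p,d=imaging.grab_frame("wrist")
hsv=cv2.cvtColor(p,cv2.COLOR_RGB2HSV)
m=((hsv[...,0]>45)&(hsv[...,0]<80)&(hsv[...,1]>120)&(hsv[...,2]>60)); m[300:]=0
P=cloud("wrist",d,m); print("green",len(P),np.percentile(P[:,2],[10,50,90]))
v,u=np.nonzero(m); print(u.min(),u.max(),v.min(),v.max())
m2=np.zeros_like(m); m2[210:228,265:300]=1; m2&=(p.max(2)<80)
P=cloud("wrist",d,m2); print("collar",len(P),np.percentile(P[:,2],[10,50,90]))
m2=np.zeros_like(m); m2[215:230,215:228]=1
P=cloud("wrist",d,m2); print("pod",np.percentile(P[:,2],[10,50,90]))
m2=np.zeros_like(m); m2[255:285,275:290]=1
P=cloud("wrist",d,m2); print("tip",np.percentile(P[:,2],[2,10,50,90]))
E
```

```text
green 1269 [51.71679514 52.95095719 53.85354574]
247 315 231 268
collar 159 [44.71743217 47.80445924 49.18759528]
pod [35.08584578 37.090488   38.16257717]
tip [59.26310175 61.90432718 73.14475839 82.92150994]
```

```bash
for i in 1 2 3 4 5; do python3 -m inch '[[0,-0.2,0,0,0,0],[0,-0.2,0,0,0,0]]' | grep -E "pos|force"; python3 - <<'E'
from h import *
p,d=imaging.grab_frame("wrist")
hsv=cv2.cvtColor(p,cv2.COLOR_RGB2HSV)
m=((hsv[...,0]>45)&(hsv[...,0]<80)&(hsv[...,1]>120)&(hsv[...,2]>60)); m[300:]=0
P=cloud("wrist",d,m); v,u=np.nonzero(m); print("green",len(P),np.median(P[:,2]),u.min(),u.max(),v.min(), sensors.state()["wrist_force"])
E
done
```

```text
position: [551.9, -359.7, 55.7]
wrist_force: [-7.9, 5.6, 26.0]
green 1258 53.2443072084468 247 314 231 [-6.95225519  5.79942257 24.62830928]
position: [551.7, -359.6, 56.4]
wrist_force: [-0.4, 1.0, 4.6]
green 1281 53.61944689419066 246 314 231 [0.98985686 0.65391543 4.55749595]
position: [551.6, -359.5, 58.1]
wrist_force: [2.2, -0.2, 3.4]
green 1301 55.38985933192997 246 314 229 [2.72310128 1.35661149 3.94786037]
position: [551.5, -359.5, 60.0]
wrist_force: [1.5, -1.1, 2.6]
green 1282 57.31112461637904 245 313 229 [ 2.06870278 -0.82846259  2.05052403]
position: [551.2, -359.4, 61.9]
wrist_force: [0.8, -0.0, 1.5]
green 1257 59.17242256851474 245 313 231 [ 0.47818557 -0.71983052  2.27962263]
```

The force profile and the image depth both show the full 6 mm stroke. Next I retreat and check the whole scene.

```bash
python3 -m inch '[[0,-1,0,0,0,0],[0,-4,0,0,0,0],[0,-8,0,0,0,0],[0,-12,0,0,0,0],[0,-12,0,0,0,0],[0,-12,0,0,0,0]]'; python3 - <<'E'
from h import *
np.set_printoptions(precision=1,suppress=True)
for n in("top","scene","wrist"):
    p,d=imaging.grab_frame(n); cv2.imwrite(f"pics/{n}9.png",p[:,:,::-1])
    hsv=cv2.cvtColor(p,cv2.COLOR_RGB2HSV)
    if n=="wrist":
        m=((hsv[...,0]>45)&(hsv[...,0]<80)&(hsv[...,1]>120)&(hsv[...,2]>60)); m[300:]=0
        P=cloud(n,d,m);P=P[P[:,2]>45];print("green z",np.median(P,0));continue
    if n=="top":
        for l in("jar","tape","coupling","stopper"):
            for k in spotter.silhouettes(l,n)[:2]: print(l,k["score"],k["box"],np.median(cloud(n,d,k["mask"]),0))
    m=(((hsv[...,0]<8)|(hsv[...,0]>172))&(hsv[...,1]>150)&(hsv[...,2]>60))
    P=cloud(n,d,m); P=P[(P[:,2]>105)&(P[:,2]<130)&(abs(P[:,0]-600)<60)&(abs(P[:,1]-100)<100)]; c=P.mean(0)-[668,142.4,0]
    print(n,len(P),P.mean(0),"angle %.3f r %.1f"%(np.arctan2(c[1],c[0])%6.2832-2.789,np.hypot(*c[:2])))
s=sensors.state();print(s["t"],s["wrist_force"])
E
```

```text
t: 12.0
position: [551.7, -359.7, 183.0]
orientation: [-1.458, -0.697, 0.695]
wrist_force: [-1.1, -0.1, -1.1]
width: -0.001
jar 0.83 [355.4, 271.4, 378.4, 294.8] [ 362.9 -195.8   82.2]
tape 0.76 [240.4, 267.9, 266.9, 295.6] [359.1  83.1  18. ]
tape 0.28 [352.3, 273.9, 376.2, 294.3] [ 364.3 -195.7   82.6]
coupling 0.66 [256.2, 128.5, 270.1, 139.8] [740.4  63.9  95.1]
stopper 0.63 [183.4, 136.8, 196.6, 150.0] [710.  237.6  88.3]
top 62 [599.4  58.4 123. ] angle 1.239 r 108.5
scene 46 [600.7  56.6 122.8] angle 1.258 r 109.1
green z [ 556.  -356.4   59.6]
12.35 [-0.3 -0.8 -0.5]
```

View pics/top9.png

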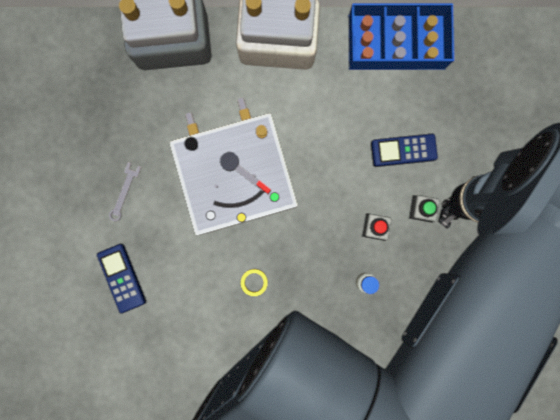

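View pics/scene9.png

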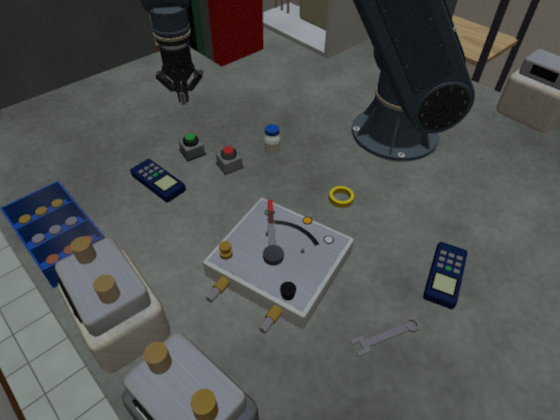

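The pictures show the lever at the green mark (top view, about (266,188)) and both buttons up. The loose things are at their starting pixels, and the gripper is clear of everything. I am handing in the job.

```bash
python3 -c "
from cell import job; print(job.close_job())"
```

```text
the job is handed in; nothing more can be done
None
```

The job is handed in at about 12.4 s of the 43 s allowed; `close_job` gives no verdict.

**Lever:** I pushed it with the outside of the closed fingers, past the amber detent to the hard second stop, where it resisted with about 26 N and did not move. After I let go, the top and scene cameras put it at 1.24 and 1.26 rad, against 1.25 for the stop.

**Green button:** I pressed it the full 6 mm and released it. The force on the way up followed the spring, from 4.6 N down to 1.5 N. The wrist camera saw the cap rise about 6 mm, back to its released height.

**Last checks:** The red button was not touched, no loose thing shows any visible shift, and the gripper is clear with close to zero force on it.

**What disagreed:**
- While shut, the fingertips reach roughly 4 mm beyond the stated tool point. The button therefore bottomed out at a tool height of about 56 mm instead of 52 mm, and I pressed on the bottomed button with about 45 N straight down (about 48 N in all). That is below the 120 N wrist limit. The 40 N limit applies to the arm and gripper body, and only the fingertips were in contact.
- The network sometimes mislabelled things: it called logger_b the start button and the jar a coupling. I used colour, depth and the pictures instead.

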